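# Set out the tea beaker on the pull-out tray

### The job

Pull the tray of the little tea chest fully out to its stop, leaving it out; then take the thin porcelain beaker from under the fan's head and stand it upright, wholly on the round coaster in the tray. The beaker is fragile: hold it with only the lightest grip, never knock it over, and set it down softly rather than dropping or pressing it. Do not bump the fan, and leave the jar, ashtray and spoon where they are.

Things in the scene. Friction and masses are not known exactly. Their poses are not given: they have to be found in the camera images.
- chest: Low wooden tea chest fixed to the table, 240 (x) x 220 (y) x 75 mm high; origin at the centre of its underside. Its open front faces its own -x; the tray slides out that way.
- tray (a joint): How far the tray is out, in m: 0 fully in, 0.150 at its stop. It slides stiffly (about 2 N) and stays where left. Its front board is 198 mm wide, 10 mm thick, top edge 61 mm above the table, outer face 35 mm behind the handle bar's axis; side walls reach 32 mm above the table, 180 mm apart inside.
- tray_handle (a point): Middle of the steel bar handle on the tray's front board, moving with the tray: a round bar about 10 mm thick, 100 mm long along the chest's y axis, its axis 40 mm above the table and 35 mm out from the board. Axes as the chest's.
- coaster_top (a point): Centre of the top face of the round silicone coaster, 95 mm across, 5 mm thick, fixed on the tray's floor; 21 mm above the table, moving with the tray (105 mm behind the handle's axis, 60 mm behind the front board's inner face). Axes as the chest's. With the tray fully out it is 80 mm clear in front of the chest.
- beaker: Empty, thin-walled white porcelain beaker, no handle, loose, 90 mm high, 48 mm across at the foot, 55 mm at the rim, wall 3 mm, 100 to 200 g; origin at the centre of its underside, z up. It stands under the fan's head: the tool must come in tilted, from the fan's front. It breaks if gripped with over 30 N per finger, pressed on the tray with over 20 N, or dropped from over 5 mm.
- fan: White desk fan fixed to the table; origin on the table, front towards its own -x. The head is an upright disc 190 mm across, 68 mm thick: front face at x = -0.130 m, centre at z = 0.270 m, lowest edge 175 mm above the table. The foot is a disc 150 mm across, up to 36 mm high, centred at x = +0.030 m, where the post stands. The beaker stands near x = -0.12 m, y = 0 in this frame.
- jar: Bystander: empty round glass sugar jar with a shut clip lid, loose, 98 mm across with its clips, 112 mm high; origin at the centre of its underside.
- ashtray: Bystander: round stone ashtray, loose, 110 mm across, 32 mm high; origin at the centre of its underside.
- spoon: Bystander: steel spoon lying flat on the table, loose, 160 mm long along its x axis, under 20 mm high; origin at the middle of its underside.
Not all that is in view belongs to the job. Of the things that look like the beaker, take the one that is farthest to the robot's right at the start.

How it is judged:
By the outcome, as a careful person would: the job done as asked, in the order asked, and still so for the second after the job is handed in, with the robot touching nothing.
It also fails if it takes over 62 s, if anything falls off the work surface, if the arm or the gripper's body presses on something with over 40 N, if the wrist force passes 120 N, or if a joint passes its speed limit or range.

### The arm

A 7-joint arm with a two-finger parallel gripper is mounted at the origin on the work surface. World frame = base frame: x ahead of the robot, y to its left, z up, the work surface at z = 0. Lengths are in m, angles in rad, forces in N, time in s.
With the tool pointing down it reaches from about 0.4 to 0.85 m from the base axis. Payload 6.9 kg.
Tool frame: the origin (TCP) lies midway between the tips of the shut fingers; the grasp point (between the pads) lies behind it (ctrl.pinch_z is the z of the grasp point in the tool frame, in m); z points along the fingers, y is the line along which they close (so a half turn about z gives the same grasp; the last joint's range is limited). The gripper opens to 85 mm and grips with 20 to 120 N. Pads are 22 mm wide; open, the fingers measure 114 mm over their backs; the gripper's body (76 mm by 85 mm) begins 54 mm behind the grasp point. The pads swing forward as they close: fully open they stand 13 mm farther back than shut.
Start: joints at [1.341, 0.507, -0.238, 1.5, 0.126, 1.149, -0.155], TCP at [0.206, -0.59, 0.231] pointing down, gripper open.
Joint ranges: [-3.08, 3.08], [-0.24, 2.05], [-1.43, 1.35], [0, 2.5], [-1.52, 4.66], [0.17, 1.96], [-2.89, 2.89]. Speed limits (rad/s): [2.39, 2.39, 3.14, 3.14, 3.14, 3.14, 3.14].

### API

Orientations are given as a unit quaternion [w, x, y, z].
In Python, from station import ctrl, get_state, vision, ticket, models gives the robot as it stands. Calls block until the motion is done:
- ctrl.movep(position, orientation): joint-space move of the TCP to a pose.
- ctrl.movel(position, frame=None, max_speed=0.15): straight line of the TCP; frame=None keeps the orientation; max_speed is the mean speed in m/s.
- ctrl.set_joints(angles): joint-space move.
- ctrl.ungrasp() and ctrl.close_gripper(force=None): open the fingers fully, or close them until they stop; force is the grip in N (None keeps the last).
- ctrl.pause(seconds).
- ctrl.ik(position, orientation): joint angles nearest the present ones, or None.
- get_state(): the state.
- vision.grab_frame(name): name is "scene" or "top" or "wrist"; returns (picture, depth): 480x640x3 uint8, blue, green, red; 480x640 float32, m along the optical axis (not along the pixel's ray), 0 where there is no reading.
- vision.camera_info(name): a dict with "mtx" (3x3 intrinsics, pixels), "R" (3x3) and "t" (3): a world point X has camera coordinates R X + t; the wrist camera has in their place "hand_eye" (4x4, takes a point from camera to tool coordinates, whose origin is the TCP and whose axes are the flange's). Camera axes: x right, y down, z forward; pixel columns grow to the right and rows downward; lengths in m; the calibration is good to about 2 mm. A picture is of the moment at which its call begins: read the wrist's pose just before it. camera_info takes no time and is no camera call.
A pose or a line that the arm cannot do raises ctrl.Unreachable and nothing moves.
- ticket.close_job(): hands the job in; it is judged then, once.
Trained networks look in the newest picture that a camera, given by its name, has taken for a name from the list of things; names that differ only in an ending like _2 or _b are one class to them, and where a whole thing is asked for, a point or a joint stands for the part that bears it (a point fixed in the world has none). Each returns a list of dicts, best first, with "p" (0 to 1); they miss things now and then, are a little off and sometimes report something else, mostly with a low value. They report only what shows in the picture. A call takes as long as a camera call. They do not tell look-alikes from the thing itself.
- models.recognise(camera, target): "point" ([column, row] in pixels, amid what is visible of it).
- models.masks_of(camera, target): "mask" (480x640 bool, what is visible of it) and "point" ([column, row] in pixels, amid what is visible of it).
The state is a dict: "time": time; "qpos": joint angles; "qd": joint speeds; "tau": joint torques, N m; "tcp_pos": TCP position; "eef_rot": TCP orientation; "contact_force": force on the tool from outside, world axes, zero at the start; "wrist_torque": the same for the moment, N m; "width": finger opening in m; "gripper_force": force on a finger pad.
Only numpy, scipy, OpenCV 4.12 (cv2) and the standard library are available. Lean on these libraries where they do the work, as an engineer would, in place of code of your own. Each camera call takes 0.05 s, during which the arm holds its last target. There are 200 camera calls.

## Working session

There is one attempt and no reset: what is moved stays moved. The work goes in short steps, each a Python script; the robot and the scene stay as the last script left them, time stands still between calls to the robot, and variables do not carry over. Pictures are saved under pics/ and viewed, at most 10 in all, crops included, and the job is handed in when it is done.

```bash
ls; mkdir -p pics
cat > h.py <<'E'
import numpy as np, cv2
from station import ctrl, get_state, vision, ticket, models
from scipy.spatial.transform import Rotation as Ro
def cam(name):
    i=vision.camera_info(name); return np.array(i["mtx"]),np.array(i["R"]),np.array(i["t"])
def cloud(name,d,mask=None):
    K,R,t=cam(name); m=(d>0) if mask is None else (mask&(d>0))
    v,u=np.nonzero(m); z=d[v,u]
    c=np.stack([(u-K[0,2])/K[0,0]*z,(v-K[1,2])/K[1,1]*z,z],1)
    return (c-t.ravel())@R
def quat(Rm):
    q=Ro.from_matrix(Rm).as_quat(); return [q[3],q[0],q[1],q[2]]
E
cat > a.py <<'E'
from h import *
print(get_state()["time"],get_state()["eef_rot"],ctrl.pinch_z)
for n in ["scene","top"]:
    p,d=vision.grab_frame(n); cv2.imwrite(f"pics/{n}0.png",p); np.save(n+"0.npy",d)
    K,R,t=cam(n); print(n,"pos",np.round(-R.T@t.ravel(),3))
    for k in ["chest","tray","tray_handle","coaster_top","beaker","fan","jar","ashtray","spoon"]:
        for r in models.masks_of(n,k):
            if r["p"]<.15: continue
            c=cloud(n,d,r["mask"]); 
            if len(c): print(n,k,round(r["p"],2),np.round(r["point"]),"med",np.round(np.median(c,0),3),"lo",np.round(np.percentile(c,3,0),3),"hi",np.round(np.percentile(c,97,0),3))
print(get_state()["time"])
E
python3 a.py
```

```text
pics
0.0 [-8.86802490e-04  9.85940342e-01  1.67095265e-01 -1.69469603e-04] -0.0187
scene pos [1.123 0.401 0.804]
scene chest 0.74 [117. 254.] med [ 0.792 -0.193  0.075] lo [ 0.655 -0.322  0.009] hi [ 0.89  -0.111  0.077]
scene tray 0.62 [165. 202.] med [ 0.616 -0.222  0.044] lo [ 0.594 -0.274 -0.   ] hi [ 0.626 -0.172  0.047]
scene tray_handle 0.47 [169. 204.] med [ 0.617 -0.216  0.044] lo [ 0.604 -0.265  0.024] hi [ 0.627 -0.169  0.047]
scene coaster_top 0.58 [167. 201.] med [ 0.616 -0.216  0.043] lo [ 0.579 -0.266 -0.   ] hi [ 0.627 -0.169  0.047]
scene beaker 0.78 [523. 227.] med [0.366 0.513 0.061] lo [0.324 0.49  0.002] hi [0.376 0.537 0.089]
scene beaker 0.76 [474. 220.] med [0.394 0.413 0.058] lo [0.35  0.391 0.005] hi [0.401 0.433 0.089]
scene beaker 0.72 [388. 227.] med [0.484 0.259 0.06 ] lo [0.443 0.234 0.005] hi [0.493 0.281 0.09 ]
scene beaker 0.23 [248. 269.] med [0.671 0.035 0.015] lo [ 0.63  -0.007  0.008] hi [0.725 0.087 0.033]
scene fan 0.65 [419. 194.] med [0.568 0.325 0.264] lo [ 0.151  0.177 -0.   ] hi [0.637 0.414 0.357]
scene fan 0.19 [170. 205.] med [ 0.616 -0
[... 1120 characters left out ...]
.091]
top beaker 0.52 [273. 282.] med [0.463 0.254 0.006] lo [0.443 0.232 0.   ] hi [0.486 0.273 0.09 ]
top beaker 0.2 [356. 191.] med [0.682 0.039 0.013] lo [ 0.632 -0.006  0.005] hi [0.724 0.086 0.034]
top fan 0.81 [233. 243.] med [0.527 0.298 0.3  ] lo [ 0.432  0.206 -0.   ] hi [0.616 0.385 0.361]
top fan 0.71 [356. 192.] med [0.68  0.039 0.013] lo [ 0.631 -0.007  0.005] hi [0.723 0.085 0.034]
top jar 0.73 [310. 148.] med [0.771 0.147 0.104] lo [0.74  0.109 0.007] hi [0.82  0.187 0.109]
top ashtray 0.64 [355. 192.] med [0.682 0.039 0.013] lo [ 0.632 -0.006  0.005] hi [0.723 0.086 0.034]
top spoon 0.62 [352. 307.] med [0.384 0.057 0.012] lo [ 0.36  -0.051  0.   ] hi [0.399 0.095 0.021]
1.0
```

View pics/scene0.png

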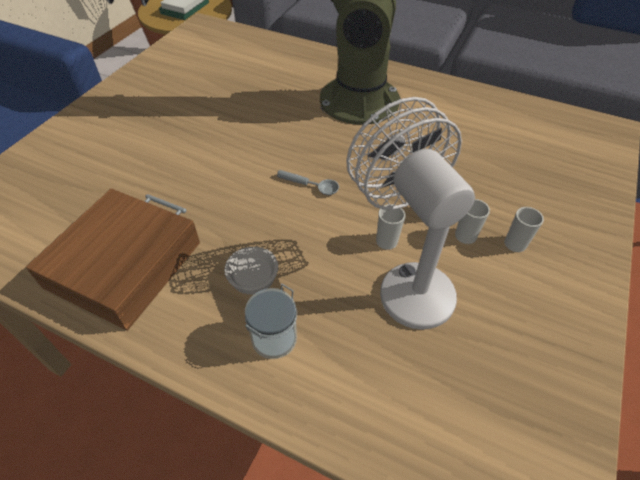

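View pics/top0.png

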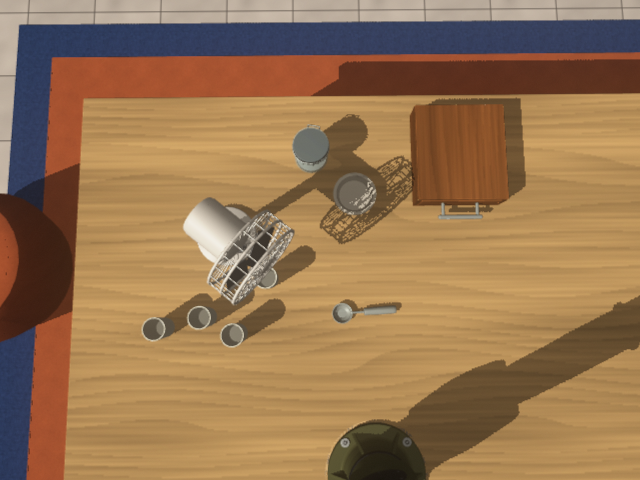

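Candidates (top image): (154,329), (199,317), (232,335) and (268,278), the last under the fan head. Robot's right is −y, so the farthest right is (268,278), at about y=0.25 m, and it is also the one under the fan. I'll check it in a close crop and fit the geometry.

```bash
cat > b.py <<'E'
from h import *
from scipy.optimize import least_squares
P={n:cloud(n,np.load(n+"0.npy")) for n in ["scene","top"]}
A=np.vstack(list(P.values()))
def box(c,lo,hi): return c[((c>lo)&(c<hi)).all(1)]
for n in P:
    c=box(P[n],[.6,-.36,.068],[.95,-.06,.085]); r=cv2.minAreaRect((c[:,:2]*1000).astype(np.float32)); print(n,"chest",r)
    c=box(P[n],[.57,-.34,.035],[.634,-.1,.055]); r=cv2.minAreaRect((c[:,:2]*1000).astype(np.float32)); print(n,"handle",r,c[:,2].max())
    c=box(P[n],[.42,.21,.08],[.51,.30,.094]); print(n,"rim",len(c))
    f=lambda p:np.hypot(c[:,0]-p[0],c[:,1]-p[1])-.0265
    print(least_squares(f,[.463,.254],loss="soft_l1",f_scale=.002).x)
    c=box(P[n],[.42,.21,.02],[.51,.30,.08])
    f=lambda p:np.hypot(c[:,0]-p[0],c[:,1]-p[1])-(.024+.0035*c[:,2]/.09)
    print(n,"body",len(c),least_squares(f,[.463,.254],loss="soft_l1",f_scale=.002).x)
    c=box(P[n],[.5,.15,.008],[.75,.5,.034]); print(n,"foot",len(c),c.min(0),c.max(0))
    c=box(P[n],[.35,.15,.17],[.75,.5,.40]); r=cv2.minAreaRect((c[:,:2]*1000).astype(np.float32)); print(n,"fan head",r, c[:,2].min(),c[:,2].max())
    c=c[(c[:,0]+c[:,1]*.0<9)]
# head silhouette in xy
c=box(P["top"],[.35,.15,.17],[.75,.5,.40]); print(np.round(c[c[:,0].argmin()],3),np.round(c[c[:,1].argmin()],3),np.round(c[c[:,1].argmax()],3))
c=box(A,[.35,.1,.0],[.75,.5,.40])
I=np.zeros((500,500,3),np.uint8)
for q in c: I[int(499-(q[0]-.3)*1000),int(499-(q[1]-.1)*1000)]=(255,255,255) if q[2]>.17 else ((0,255,0) if q[2]>.04 else ((0,0,255) if q[2]>.008 else (60,60,60)))
im=cv2.imread("pics/scene0.png")[150:330,340:560]; im2=cv2.resize(cv2.imread("pics/top0.png")[230:330,220:320],(300,300))
J=np.zeros((500,800,3),np.uint8); J[:,:500]=I; J[:300,500:]=im2; J[300:,500:]=cv2.resize(im,(300,200)); cv2.imwrite("pics/xy.png",J)
E
python3 b.py
```

```text
scene chest ((770.2684326171875, -220.922607421875), (223.44772338867188, 241.4987030029297), 89.95142364501953)
scene handle ((619.2796630859375, -219.76400756835938), (109.67316436767578, 20.952085494995117), 89.83983612060547) 0.04959115580983597
scene rim 179
[0.46731478 0.25631734]
scene body 653 [0.46741513 0.25659468]
scene foot 3196 [0.50494159 0.28783996 0.00811159] [0.65182506 0.43637757 0.03399196]
scene fan head ((530.77783203125, 306.5091552734375), (182.80178833007812, 188.85325622558594), 50.63816833496094) 0.17012065331615883 0.36522172051073837
top chest ((771.8710327148438, -220.7962188720703), (222.23658752441406, 242.05618286132812), 89.83905029296875)
top handle ((621.3182373046875, -220.84298706054688), (107.55517578125, 25.416759490966797), 89.39726257324219) 0.05074980542108598
top rim 52
[0.46860743 0.25760569]
top body 37 [0.4698815 0.256189 ]
top foot 491 [0.50329369 0.15118694 0.00812182] [0.74849862 0.43302236 0.03356601]
top fan head ((530.5220947265625, 305.2585144042969), (179.34103393554688, 188.8575897216797), 50.584224700927734) 0.17655426706728403 0.3689228279516515
[0.404 0.297 0.273] [0.549 0.181 0.274] [0.556 0.399 0.285]
```

View pics/xy.png

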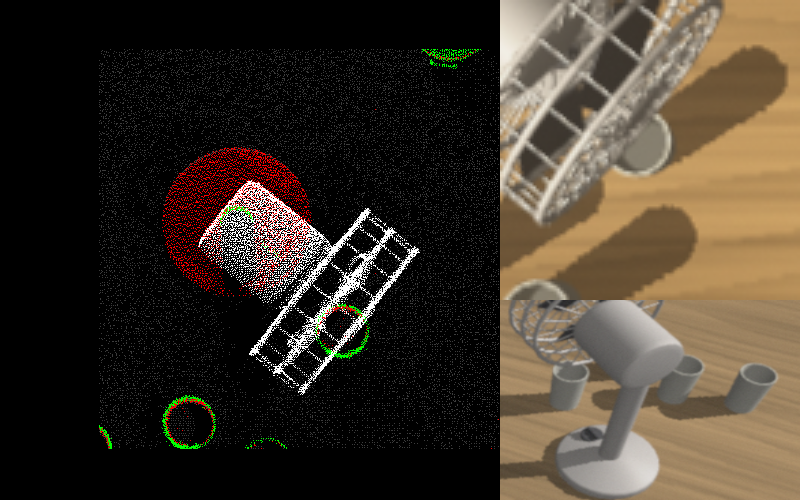

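The picture shows the target beaker half under the front edge of the fan head, at crop pixel (645,145), which is about (0.468, 0.257) m. The other look-alikes are at larger y. The chest has zero yaw, the handle is near (0.614, −0.221), and the fan yaw is about 50.6°. Next I'll refine the handle position and check reachability.

```bash
cat >> h.py <<'E'
def Rt(yaw,a,flip=0):
    """tool z = approach: heading yaw, a below the horizontal; y horizontal"""
    z=np.array([np.cos(a)*np.cos(yaw),np.cos(a)*np.sin(yaw),-np.sin(a)])
    y=np.array([-np.sin(yaw),np.cos(yaw),0])*(-1 if flip else 1)
    return np.stack([np.cross(y,z),y,z],1)
E
cat > c.py <<'E'
from h import *
for n in ["scene","top"]:
    c=cloud(n,np.load(n+"0.npy")); m=(abs(c[:,1]+.221)<.035)&(c[:,0]>.58)&(c[:,0]<.64)&(c[:,2]>.036)&(c[:,2]<.06)
    c=c[m]; print(n,len(c),np.percentile(c[:,0],[1,50,99]),c[:,2].max(), "at top x",c[c[:,2]>np.percentile(c[:,2],80)].mean(0))
he=np.array(vision.camera_info("wrist")["hand_eye"]); print(np.round(he,3))
print("q",np.round(get_state()["qpos"],2))
T=lambda r,g:ctrl.ik(list(g),quat(r))
for f in (0,1):
  for x in (.585,.43): print("down",f,x,np.round(T(Rt(-np.pi/2,np.pi/2,f)[:,:] @ Ro.from_euler('z',90,degrees=True).as_matrix() if 0 else np.array([[0,1,0],[1,0,0],[0,0,-1]])@np.diag([1-2*f,1-2*f,1]),(x,-.221,.01)) or 0,2) if 1 else 0)
for f in (0,1):
  for a in (30,40,50):
    for dy in (-20,0,20):
     R=Rt(np.radians(50.6+dy),np.radians(a),f)
     g=np.array([.468,.257,.058])+R[:,2]*.018
     print("grasp",f,a,dy,[None if q is None else np.round(q,2).tolist() for q in (T(R,g),T(R,g-.1*R[:,2]))])
  for a in (40,50):
    for yw in (-60,-21,0,20):
     R=Rt(np.radians(yw),np.radians(a),f)
     g=np.array([.569,-.221,.079])+R[:,2]*.018
     print("place",f,a,yw,[None if q is None else np.round(q,2).tolist() for q in (T(R,g),T(R,g-.1*R[:,2]))])
E
sed -i 's/or 0,2) if 1 else 0)/,2))/' c.py
sed -i 's/print("down".*/print("down",f,x,T(np.array([[0,1,0],[1,0,0],[0,0,-1]])@np.diag([1-2*f,1-2*f,1]),(x,-.221,.01)))/' c.py
python3 c.py
```

```text
scene 133 [0.60952888 0.6162491  0.61994603] 0.04959115580983597 at top x [ 0.61472131 -0.21908629  0.04684689]
top 141 [0.60894444 0.61393328 0.62014113] 0.05074980542108598 at top x [ 0.61415683 -0.22243776  0.04708844]
[[-0.    -0.955 -0.296  0.076]
 [ 1.    -0.    -0.     0.   ]
 [ 0.    -0.296  0.955 -0.142]
 [ 0.     0.     0.     1.   ]]
q [ 1.34  0.51 -0.24  1.5   0.13  1.15 -0.15]
down 0 0.585 [ 0.60897065  0.78120084 -0.48451331  1.73441458  0.50087955  0.75184658
 -0.1290998 ]
down 0 0.43 [ 0.72730157  0.63784372 -0.45441732  2.11768875  0.56978885  0.50580616
 -0.15752101]
down 1 0.585 [ 0.19977058  0.75284441  0.20448083  1.74018703 -0.22505523  0.6714613
 -2.6142754 ]
down 1 0.43 [ 0.32240751  0.61349236  0.1516477   2.12267569 -0.21521041  0.41946095
 -2.49782204]
grasp 0 30 -20 [None, None]
grasp 0 30 0 [None, None]
grasp 0 30 20 [[0.69, 1.29, -1.23, 2.45, 2.91, 0.45, 0.07], [0.92, 1.12, -1.23, 2.48, 3.22, 0.21, -0.24]]
grasp 0 40 -20 [None, None]
grasp 0 40 0 [None, None]
grasp 0 40 20 [[0.61, 1.12, -1.22, 2.42, 2.59, 0.41, 0.2], [0.75, 0.8, -1.04, 2.44, 3.97, 0.2, -
[... 1387 characters left out ...]
-0.17, 0.74, 0.16, 2.28, 1.95, 0.72, 1.68], [-0.6, 0.64, 0.55, 2.33, 1.72, 0.5, 1.82]]
place 1 40 -21 [None, None]
place 1 40 0 [[1.18, 0.94, -1.03, 2.42, 2.8, 0.73, 2.65], None]
place 1 40 20 [[1.41, 1.08, -1.22, 2.24, 2.34, 0.3, -2.75], [1.42, 0.7, -0.84, 2.28, 4.55, 0.29, 1.28]]
place 1 50 -60 [[-0.34, 0.72, 0.54, 2.2, 1.96, 0.25, 1.76], [0.64, 0.75, -1.23, 2.21, 1.5, 1.41, 2.24]]
place 1 50 -21 [[0.73, 0.68, -0.63, 2.37, 2.49, 0.67, 2.25], [0.76, 0.42, -0.63, 2.46, 2.43, 0.49, 2.23]]
place 1 50 0 [[1.04, 0.75, -0.83, 2.31, 2.68, 0.43, 2.6], [1.17, 0.5, -0.83, 2.38, 2.99, 0.22, 2.25]]
place 1 50 20 [[1.34, 0.98, -1.22, 2.17, 1.72, 0.35, -2.26], [1.34, 0.6, -0.87, 2.19, -0.76, 0.18, 0.17]]
```

```bash
cat > e.py <<'E'
from h import *
R=np.array([[0,1,0],[1,0,0],[0,0,-1.]]); q=quat(R); c=.5848; y=-.221
t0=get_state()
ctrl.movep([c,y,.13],q); ctrl.movel([c,y,.008],max_speed=.1)
s=get_state(); print(s["time"],np.round(s["tcp_pos"],4),np.round(s["contact_force"],1),s["width"])
f0=np.array(s["contact_force"])
for x in (.5,.436):
    ctrl.movel([x,y,.008],max_speed=.08); s=get_state(); print(np.round(s["tcp_pos"],4),np.round(s["contact_force"],1))
while x>.418:
    x-=.001; ctrl.movel([x,y,.008],max_speed=.03); s=get_state(); F=np.array(s["contact_force"])
    print(round(x,3),np.round(F,1),end=" ")
    if abs(F[0]-f0[0])>9: break
print(s["time"],s["tcp_pos"])
E
python3 e.py
```

```text
4.3083 [ 0.5852 -0.2212  0.0164] [-38.2   5.5  73. ] 0.0853218207669283
[ 0.4999 -0.221   0.0077] [ 1.   0.1 -0.3]
[ 0.4361 -0.2212  0.008 ] [-0.6 -0.4 -0.2]
0.435 [-0.3  0.7 -0.7] 6.7167 [ 0.43505012 -0.22099605  0.00790365]
```

Run:
```python
from h import *
s=get_state(); print(s["time"],np.round(s["contact_force"],1),s["width"])
p,d=vision.grab_frame("scene"); p2,d2=vision.grab_frame("top")
J=np.hstack([cv2.resize(p[100:340,20:340],(400,300)),cv2.resize(p2[90:330,320:640],(400,300))]); cv2.imwrite("pics/t1.png",J)
for n,D in (("scene",d),("top",d2)):
    c=cloud(n,D); m=(abs(c[:,1]+.221)<.09)&(c[:,0]>.4)&(c[:,0]<.65)&(c[:,2]>.036)&(c[:,2]<.066); c=c[m]
    print(n,np.histogram(c[:,0],np.arange(.4,.66,.01))[0])
```

```text
6.7167 [-0.3  0.7 -0.7] 0.08533047512710393
scene [  0   0   0   0   0   0  17  84  61  15  87 567   0   0   0   0   0   0
   0   0   0   0   0   0   0]
top [  0   0   0   0   0   0  33  69  31  29 126 221   0   0   0   0   0   0
   0   0   0   0   0   0   0]
```

View pics/t1.png

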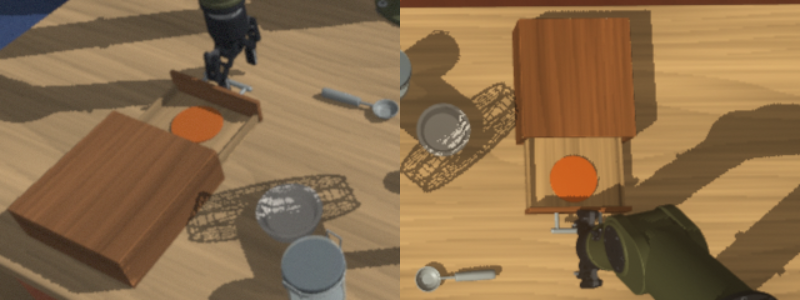

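The tray is mostly out with the finger hooked behind the bar, and the orange coaster shows at (573,177) in the right panel. The descent touched something at 73 N, and that stale baseline ended the pull loop early. I'll keep pulling to the stop with a zero baseline.

Run:
```python
from h import *
x,y=.435,-.221
while x>.415:
    x-=.001; ctrl.movel([x,y,.008],max_speed=.03); s=get_state(); F=np.array(s["contact_force"]); print(round(x,3),np.round(F[0],1),end="; ")
    if F[0]>9: break
print(s["time"],s["tcp_pos"])
p,d=vision.grab_frame("scene"); c=cloud("scene",d); m=(abs(c[:,1]+.221)<.09)&(c[:,0]>.4)&(c[:,0]<.65)&(c[:,2]>.056)&(c[:,2]<.066); c=c[m]; print("board",np.percentile(c[:,0],[2,50,98]))
r=models.masks_of("scene","coaster_top")[0]; p=cloud("scene",d,cv2.erode(r["mask"].astype(np.uint8),np.ones((3,3)))>0); print("coaster",r["p"],np.median(p,0),p.min(0),p.max(0))
```

```text
0.434 0.4; 0.433 1.6; 0.432 1.2; 0.431 1.5; 0.43 0.3; 0.429 1.5; 0.428 6.0; 0.427 7.9; 0.426 10.2; 9.0667 [ 0.4290839  -0.22100072  0.0082051 ]
board [0.47894017 0.50727774 0.51175936]
coaster 0.75 [ 0.54364734 -0.21513608  0.02090265] [ 0.44130432 -0.31721085 -0.000863  ] [ 0.63054232 -0.12008652  0.06358261]
```

```bash
cat > f.py <<'E'
from h import *
ctrl.movel([.4335,-.221,.008],max_speed=.05); ctrl.movel([.4335,-.221,.16],max_speed=.15); print(get_state()["contact_force"])
ctrl.movep([.47,.0,.26],quat(Rt(np.radians(94),np.radians(60),0)))
for n in ("scene","top"):
    p,d=vision.grab_frame(n); h=cv2.cvtColor(p,cv2.COLOR_BGR2HSV)
    m=(h[...,0]<14)&(h[...,1]>200)&(h[...,2]>120); c=cloud(n,d,m); c=c[(c[:,0]>.45)&(c[:,0]<.66)&(abs(c[:,1]+.22)<.1)&(c[:,2]>.012)&(c[:,2]<.03)]
    (u,v),rad=cv2.minEnclosingCircle((c[:,:2]*1000).astype(np.float32)); print(n,"coaster",len(c),u,v,rad,np.median(c[:,2]))
    c=cloud(n,d); c=c[(abs(c[:,1]+.221)<.035)&(c[:,0]>.43)&(c[:,0]<.485)&(c[:,2]>.036)&(c[:,2]<.055)]; print("bar x",np.percentile(c[:,0],[1,50,99]))
print(get_state()["time"],np.round(get_state()["qpos"],2))
for a,yw in ((42,94),(42,90)):
    R=Rt(np.radians(yw),np.radians(a)); g=np.array([.468,.257,.058])+.018*R[:,2]
    for b in (0,.09): print("g",a,yw,b,np.round(ctrl.ik(list(g-b*R[:,2]),quat(R)),2))
for a in (42,):
  for yw in (30,45,60):
    R=Rt(np.radians(yw),np.radians(a)); g=np.array([.569,-.221,.079])+.018*R[:,2]
    for b in (0,.09): print("p",a,yw,b,ctrl.ik(list(g-b*R[:,2]),quat(R)))
E
python3 f.py
```

```text
[ 1.44752027  0.06952457 -0.06241909]
scene coaster 10 573.6802368164062 -219.69412231445312 42.3846321105957 0.020465622181052676
bar x [0.46056251 0.4682912  0.47288032]
top coaster 442 579.8504638671875 -215.50062561035156 44.69913101196289 0.02040875897258662Traceback (most recent call last):
  File "f.py", line 8, in <module>
    c=cloud(n,d); c=c[(abs(c[:,1]+.221)<.035)&(c[:,0]>.43)&(c[:,0]<.485)&(c[:,2]>.036)&(c[:,2]<.055)]; print("bar x",np.percentile(c[:,0],[1,50,99]))
                                                                                                                     ~~~~~~~~~~~~~^^^^^^^^^^^^^^^^^^
    return _quantile_unchecked(
        a, q, axis, out, overwrite_input, method, keepdims, weights)
    return _ureduce(a,
                    func=_quantile_ureduce_func,
    ...<5 lines>...
                    overwrite_input=overwrite_input,
                    method=method)
    r = func(a, **kwargs)
    result = _quantile(arr,
                       quantiles=q,
    ...<2 lines>...
                       out=out,
                       weights=wgt)
    slices_having_nans = np.isnan(arr[-1, ...])
                                  ~~~^^^^^^^^^
IndexError: index -1 is out of bounds for axis 0 with size 0
```

```bash
sed -i '/^ctrl\./d; /^for n in/,/^print(get/d' f.py; sed -i 's/print("g",a,yw,b,np.round(\(.*\),2))$/print("g",a,yw,b,\1)/' f.py
python3 - <<'E'
import re
s=open('f.py').read().replace('from h import *','from h import *\nnp.set_printoptions(precision=2,suppress=True)\nprint(get_state()["qpos"],get_state()["time"])').replace('.569','.572')
open('f.py','w').write(s)
E
python3 f.py
```

```text
[ 0.29  0.35  0.03  1.82 -0.52  1.23 -2.51] 12.9167
g 42 94 0 [ 0.21  0.8  -0.41  2.15 -1.22  0.59 -2.  ]
g 42 94 0.09 [ 0.24  0.66 -0.24  2.1  -1.04  0.82 -2.14]
g 42 90 0 [ 0.25  0.8  -0.47  2.19 -1.35  0.52 -1.93]
g 42 90 0.09 [ 0.26  0.65 -0.26  2.16 -1.13  0.77 -2.1 ]
p 42 30 0 [ 1.13  0.81 -0.63  2.12 -1.5   0.35 -2.01]
p 42 30 0.09 [ 0.83  0.61  0.05  2.13 -1.39  0.87 -2.11]
p 42 45 0 [ 0.76  0.78 -0.01  1.95 -1.24  0.9  -2.12]
p 42 45 0.09 [ 0.81  0.69  0.1   1.91 -1.11  1.06 -2.2 ]
p 42 60 0 [ 0.71  0.83  0.05  1.76 -1.01  1.09 -2.17]
p 42 60 0.09 [ 0.77  0.77  0.13  1.68 -0.92  1.26 -2.23]
```

```bash
cat > g.py <<'E'
from h import *
R=Rt(np.radians(94),np.radians(42)); q=quat(R); g=np.array([.468,.257,.058])+.018*R[:,2]
ctrl.movep(list(g-.10*R[:,2]),q)
for b in (.05,.02,0):
    ctrl.movel(list(g-b*R[:,2]),q,max_speed=.06); s=get_state(); print(b,np.round(s["tcp_pos"]-g,4),np.round(s["contact_force"],1))
p,d=vision.grab_frame("scene"); cv2.imwrite("pics/g1.png",cv2.resize(p[150:300,330:530],(800,600)))
p,d=vision.grab_frame("wrist"); cv2.imwrite("pics/g2.png",p)
print(s["time"])
E
python3 g.py; python3 -c "
import cv2,numpy as np
a=cv2.imread('pics/g1.png');b=cv2.imread('pics/g2.png')
cv2.imwrite('pics/g.png',np.hstack([cv2.resize(a,(400,300)),cv2.resize(b,(400,300))]))"
```

```text
0.05 [ 0.0028 -0.0373  0.0335] [-0.1 -1.   0.3]
0.02 [ 0.0009 -0.0147  0.0132] [ 0.3 -0.1 -0.3]
0 [-0.0003  0.0002 -0.0002] [ 0.5  0.1 -0.4]
16.0
```

View pics/g.png

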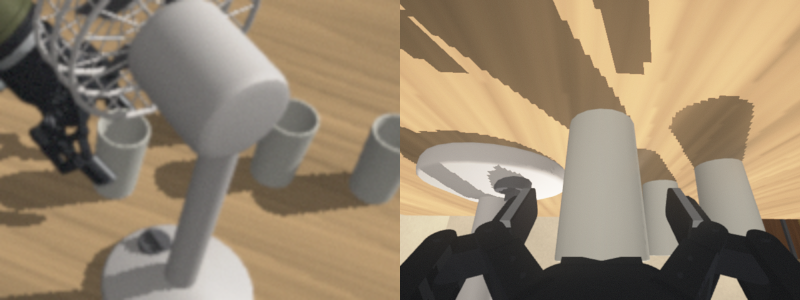

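The beaker stands centred between the open fingers, at about (600,180) in the right-hand wrist view, with nothing touched. I'll close at 20 N, lift slightly and carry it out.

```bash
cat > k.py <<'E'
from h import *
def st(m): s=get_state(); print(m,round(s["time"],2),np.round(s["tcp_pos"],4),"F",np.round(s["contact_force"],1),"w",round(s["width"],4),"gf",np.round(s["gripper_force"],1)); return s
R=Rt(np.radians(94),np.radians(42)); q=quat(R)
ctrl.close_gripper(force=20); s=st("closed"); p=np.array(s["tcp_pos"])
p[2]+=.003; ctrl.movel(list(p),q,max_speed=.02); st("up3")
p[2]+=.012; ctrl.movel(list(p),q,max_speed=.05); st("up15")
p[1]-=.10; ctrl.movel(list(p),q,max_speed=.08); st("out")
E
python3 k.py
```

```text
closed 16.5 [0.4671 0.2703 0.0462] F [-1. -2.  3.] w 0.0515 gf 20.7
up3 16.82 [0.4672 0.2702 0.0492] F [ 0.5  0.5 -1.2] w 0.0517 gf 21.0
up15 17.21 [0.4672 0.2703 0.0616] F [ 0.   0.6 -1. ] w 0.0514 gf 21.0
out 18.61 [0.4668 0.1709 0.0613] F [ 0.8  0.8 -1.5] w 0.0516 gf 21.0
```

```bash
cat > l.py <<'E'
from h import *
from k0 import st
R1=Rt(np.radians(80),np.radians(42)); R2=Rt(np.radians(50),np.radians(42)); q2=quat(R2)
s=get_state(); p=np.array(s["tcp_pos"])
ctrl.movel([.48,.08,.15],quat(R1),max_speed=.12); st("a")
c=np.array([.572,-.220,.058])+.018*R2[:,2]
ctrl.movel([c[0],c[1],c[2]+.10],q2,max_speed=.15); st("b")
ctrl.movel([c[0],c[1],c[2]+.03],q2,max_speed=.08); st("c")
p,d=vision.grab_frame("scene"); p2,d2=vision.grab_frame("wrist")
cv2.imwrite("pics/p1.png",np.hstack([cv2.resize(p[100:280,40:280],(400,300)),cv2.resize(p2,(400,300))]))
E
echo 'from h import *' > k0.py; grep '^def st' k.py >> k0.py; python3 l.py
```

```text
a 19.82 [0.4797 0.0807 0.1497] F [ 0.4 -0.  -0.9] w 0.0518 gf 21.0
b 22.01 [ 0.5806 -0.2091  0.1461] F [-1.1 -0.2 -1.5] w 0.0515 gf 21.0
c 23.03 [ 0.5808 -0.2099  0.0764] F [ 0.4 -0.4 -1.2] w 0.0516 gf 21.0
```

View pics/p1.png

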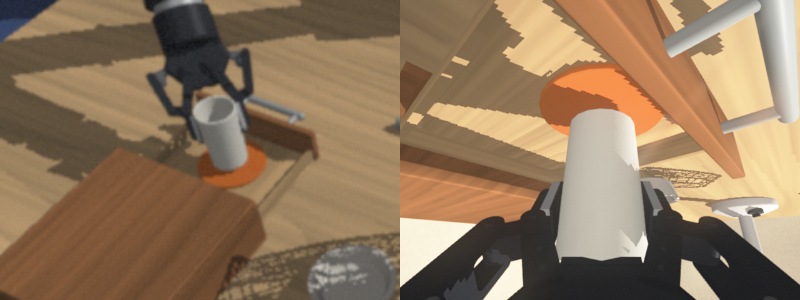

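The beaker is upright over the orange coaster, with its foot at about (228,165) in the left panel and roughly centred. I'll lower it by force.

```bash
cat > m.py <<'E'
from h import *
from k0 import st
R2=Rt(np.radians(50),np.radians(42)); q2=quat(R2)
c=np.array([.572,-.220,.058])+.018*R2[:,2]; z=.0695
def fz(): 
    v=[]
    for _ in range(4): v.append(get_state()["contact_force"][2]); ctrl.pause(.03)
    return np.mean(v)
ctrl.movel([c[0],c[1],z],q2,max_speed=.03); f0=fz(); print("f0",f0)
while z>.0645:
    z-=.0005; ctrl.movel([c[0],c[1],z],q2,max_speed=.01); f=fz(); print(round(z,4),round(f,1),end="; ")
    if f-f0>1.5: break
st("down")
ctrl.ungrasp(); st("open")
b=np.array(get_state()["tcp_pos"])
ctrl.movel(list(b-.06*R2[:,2]),q2,max_speed=.06); st("off")
ctrl.movel(list(b-.13*R2[:,2]+[0,0,.05]),q2,max_speed=.15)
p,d=vision.grab_frame("scene"); p2,d2=vision.grab_frame("top"); st("end")
cv2.imwrite("pics/f1.png",np.hstack([cv2.resize(p[100:340,20:340],(400,300)),cv2.resize(p2[90:330,320:640],(400,300))]))
for n,D,P in (("scene",d,p),("top",d2,p2)):
    for k in ("beaker","jar","ashtray","spoon"):
        for r in models.masks_of(n,k):
            if r["p"]<.4: continue
            q=cloud(n,D,r["mask"]); print(n,k,np.round(r["point"]),np.round(np.percentile(q,3,0),3),np.round(np.percentile(q,97,0),3))
    q=cloud(n,D); q=q[(abs(q[:,0]-.572)<.045)&(abs(q[:,1]+.22)<.045)&(q[:,2]>.04)]; print(n,q[:,2].max(),(q.min(0)+q.max(0))/2)
E
python3 m.py
```

```text
f0 -1.257037382740355
0.069 -1.3; 0.0685 -0.7; 0.068 -1.2; 0.0675 -1.5; 0.067 0.9; down 25.55 [ 0.5807 -0.2097  0.0672] F [-0.8 -0.4  1.6] w 0.0514 gf 21.1
open 25.98 [ 0.5806 -0.2097  0.067 ] F [ 0.3 -0.1  0.6] w 0.0854 gf 0.0
off 27.13 [ 0.552  -0.2433  0.1069] F [-0.  -0.1 -0.6] w 0.0852 gf 0.0
end 28.12 [ 0.5185 -0.2827  0.203 ] F [-0.5 -0.9  0.6] w 0.0851 gf 0.0
scene beaker [522. 228.] [0.324 0.49  0.   ] [0.376 0.538 0.089]
scene beaker [176. 180.] [ 0.548 -0.244  0.027] [ 0.598 -0.194  0.111]
scene beaker [475. 221.] [0.349 0.389 0.   ] [0.401 0.435 0.089]
scene jar [270. 318.] [0.748 0.115 0.011] [0.825 0.19  0.108]
scene ashtray [249. 268.] [ 0.63  -0.008  0.007] [0.726 0.088 0.033]
scene spoon [312. 182.] [ 0.358 -0.051  0.001] [0.399 0.092 0.02 ]
scene 0.11337487769002985 [ 0.5723668  -0.2192326   0.07669152]
top beaker [465. 234.] [ 0.548 -0.243  0.023] [ 0.596 -0.194  0.112]
top beaker [234. 334.] [ 0.311  0.308 -0.001] [0.358 0.357 0.091]
top beaker [157. 328.] [0.327 0.489 0.002] [0.374 0.539 0.091]
top beaker [205. 318.] [ 0.352  0.385 -0.001] [0.398 0.434 0.091]
top jar [312. 146.] [0.74  0.109 0.011] [0.819 0.186 0.109]
top ashtray [355. 192.] [ 0.631 -0.007  0.004] [0.726 0.086 0.034]
top spoon [352. 309.] [ 0.36  -0.051 -0.   ] [0.399 0.095 0.021]
top 0.1147483539549283 [ 0.57197565 -0.21794683  0.077377  ]
```

View pics/f1.png

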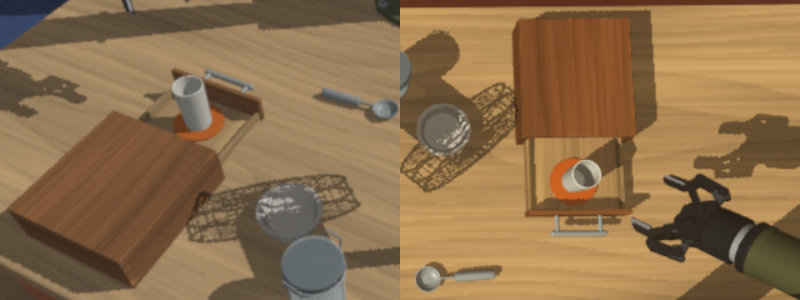

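The beaker stands upright on the coaster, at (577,178) in the right panel, and the bystanders haven't moved. I'll check the tray travel once more, then hand in.

Run:
```python
from h import *
for n in ("scene","top"):
    _,d=vision.grab_frame(n)
    def bar(D,x0):
        c=cloud(n,D); c=c[(abs(c[:,1]+.221)<.035)&(abs(c[:,0]-x0)<.025)&(c[:,2]>.036)&(c[:,2]<.053)]; return c[:,0]
    a=bar(np.load(n+"0.npy"),.6155); b=bar(d,.466); print(n,np.percentile(a,[2,50,98]),np.percentile(b,[2,50,98]),np.mean(a)-np.mean(b))
```

```text
scene [0.60968641 0.6162491  0.61985267] [0.46144915 0.46827229 0.47186355] 0.1478805688340818
top [0.6089766  0.61393328 0.61996256] [0.46125148 0.46623188 0.47133731] 0.14784678744487234
```

```bash
python3 -c "
from station import *
print(ticket.close_job())"
```

```text
the job is handed in; nothing more can be done
None
```

The job is handed in: the tray is out at its stop (camera travel about 148 mm, pull force rising to 10 N), and the beaker stands upright on the coaster after a soft set-down; the fan was not bumped and the jar, ashtray and spoon did not move. The one concern is that the gripper pressed on something at the tray front with 73 N while reaching for the handle, under the 120 N wrist limit but possibly over the 40 N limit if the gripper's body took it.

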